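# Put the gravel vacuum bell away through the bin's sprung flap

## Robot

A 6-joint arm with a two-finger parallel gripper is mounted at the origin on the work surface. World frame = base frame: x ahead of the robot, y to its left, z up, the work surface at z = 0. Lengths are in m, angles in degrees, forces in N, time in s.
With the tool pointing down it reaches from about 0.325 to 0.775 m from the base axis. Payload 5.5 kg.
Tool frame: the origin (TCP) lies at the centre of the arm's flange, where the gripper is bolted on; the fingertips stand 182 mm ahead of it and the grasp point (between the pads) lies 163 mm ahead of it; z points along the fingers, y is the direction in which the jaws open and shut (so a half turn about z gives the same grasp; the last joint's range is limited). The gripper opens to 88 mm and grips with 3 to 60 N. Pads are 20 mm wide; open, the fingers measure 115 mm over their backs; the gripper's body (75 mm by 178 mm) begins 61 mm behind the grasp point.
Start: joints at [73.528, 5.22, 70.514, -0, 104.267, -3.249], TCP at [0.137, 0.584, 0.405] pointing down, gripper open.
Joint ranges: [-164.24, 164.24], [-49.07, 125.15], [9.68, 141.18], [-86.29, 266.29], [3.28, 154.24], [-151.56, 151.56]. Speed limits (degrees/s): [147.25, 147.25, 172.46, 180, 180, 180].

## Interface

Orientations are given as [roll, pitch, yaw] about the fixed x, y, z axes, in that order (R = Rz(yaw) Ry(pitch) Rx(roll)).
In Python, from station import r gives the robot as it stands. The module is installed in compiled form; this text tells all that it offers. Calls block until the motion is done:
- r.reach(position, orientation): joint-space move of the TCP to a pose.
- r.servo_line(position, rotation=None, speed=0.15): straight line of the TCP; rotation=None keeps the orientation; speed is the mean speed in m/s.
- r.move_joints(angles): joint-space move.
- r.let_go() and r.grab(squeeze=None): open the fingers fully, or close them until they stop; squeeze is the grip in N (None keeps the last).
- r.wait(seconds).
- r.inverse_kinematics(position, orientation): joint angles nearest the present ones, or None.
- r.sense(): the state.
- r.snapshot(name): name is "scene" or "top" or "wrist"; returns a dict with "frame" (480x640x3 uint8, red, green, blue), "fx", "fy", "cx", "cy" (pixels), "R" (3x3) and "t" (3): a world point X has camera coordinates R X + t. Camera axes: x right, y down, z forward; pixel columns grow to the right and rows downward; lengths in m; the calibration is good to about 2 mm. The wrist camera is an equidistant fisheye: a pixel r from the principal point sees the ray r / f radians off the axis. A picture is of the moment at which its call begins. There is no depth.
A pose or a line that the arm cannot do raises r.IKError and nothing moves.
- r.hand_in(): hands the job in, once; it reports no verdict.
The state is a dict: "clock": time; "joints": joint angles; "joint_vel": joint speeds; "joint_torque": joint torques, N m; "tcp_pos": TCP position; "orientation": TCP orientation; "contact_force": force on the tool from outside, world axes, zero at the start; "torque": the same for the moment, N m; "opening": finger opening in m.
Only numpy, scipy, OpenCV 4.12 (cv2) and the standard library are available. Lean on these libraries where they do the work, as an engineer would, in place of code of your own. Each camera call takes 0.05 s, during which the arm holds its last target.

## Task

Put the gravel vacuum bell away in the stowage bin: bring it wide end first to the sloping mouth, push the sprung flap open with the bell itself (do not open the flap beforehand), and push the bell right through so that it is wholly inside and the flap has swung shut behind it. Leave the tub, the check valve and the shrimp cave where they stand on the turntable.

Things in the scene. Friction and masses are not known exactly. Their poses are not given: they have to be found in the camera images.
- bell: White gravel vacuum bell, 125 mm long, 0.09-0.14 kg, standing on its wide end on the turntable; round about z. Origin: centre of the wide end's rim; z runs along the axis to the neck. Diameter 48 mm at the rim, 44 mm at z = 75 mm; conical shoulder z = 75-88 mm; straight neck, 20 mm in diameter, z = 88-125 mm: grip it there.
- bell_neck_end (a point): Centre of the neck's free end on the bell's axis, 125 mm from the rim.
- bell_middle (a point): Point on the bell's axis, 60 mm from the rim.
- bin: Grey plastic stowage bin, fixed, 250 mm (x) by 170 mm (y), 218 mm high at the back, 99 mm at the front; walls 4 mm, inner floor 5 mm up, empty inside. Origin: centre of its underside, z up. Its low front faces its -x, roughly towards the robot. From the front its top slopes up at 40 degrees and holds the mouth; the rear 108 mm of the top is level.
- mouth: The bin's 62 x 62 mm mouth. Origin: centre of the opening in the slope's outer face, bin x = -40, z = 170 mm. z points straight out (up and to the bin's -x, 40 degrees from vertical), x up the slope, y level. A fixed collar of the same inner size, walls 4 mm, stands out to z = 26 mm, so things go in roughly along -z, tool tilted about 40 degrees. Inside, along -z, about 200 mm are free.
- flap (a joint): White flap, 80 mm long, shutting the mouth 5 mm inside it, hinged level above the opening (mouth x = 46 mm). Radians, 0 shut, grows inward, stop 1.6. Spring 0.05 Nm shut, 0.08 wide open: 1-5 N open it. A bell let go halfway may stay pinched: push on from behind, e.g. closed tips on the neck end (it may ride up), till that end is 10-20 mm inside the mouth; then it drops in.
- turntable: Small white plastic turntable, disc 270 mm in diameter, top 22 mm above the cabinet floor. Origin: centre of its underside. The disc turns about z against a little friction.
- tub: Closed blue filter media tub, round, 76 mm in diameter, 68 mm high, on the turntable. Origin: centre of its underside. Leave alone.
- check_valve: Black check valve lying on the turntable, 72 mm long along its x, 32 mm high. Origin: centre of its underside. Leave alone.
- shrimp_cave: Terracotta shrimp cave, a low arch 80 mm long (x), 62 mm wide, 43 mm high, on the turntable. Origin: centre of its underside. Leave alone.
Mind the look-alikes: they are no part of the job. Of the things like the bell, leave any that is purple; of the rest the larger one is meant.

How it is judged:
By the outcome, as a careful person would: the job done as asked, in the order asked, and still so for the second after the job is handed in, with the robot touching nothing.
It also fails if it takes over 40 s, if anything falls off the work surface, if the arm or the gripper's body presses on something with over 40 N, if the wrist force passes 120 N, or if a joint passes its speed limit or range.

## Working session

There is one attempt and no reset: what is moved stays moved. The work goes in short steps, each a Python script; the robot and the scene stay as the last script left them, time stands still between calls to the robot, and variables do not carry over. Pictures are saved under pics/ and viewed, and the job is handed in when it is done.

```bash
mkdir -p pics; python3 - <<'E'
from station import r
import cv2,pickle
d={}
for n in("scene","top","wrist"):
    s=r.snapshot(n);d[n]=s;cv2.imwrite(f"pics/{n}0.png",s["frame"][:,:,::-1]);print(n,s["fx"],s["cx"],s["cy"],s["R"],s["t"])
pickle.dump(d,open("s0.pkl","wb"))
print(r.sense())
E
```

```text
scene 531.6888179868772 314.9979641927463 242.82099995774695 [[ 0.54203425  0.84027065 -0.01200475]
 [ 0.45684445 -0.30662698 -0.83502876]
 [-0.70533114  0.44712988 -0.55007531]] [-0.32439923 -0.14723429  1.48086584]
top 525.3567756923126 308.08967903013667 244.4380661350883 [[-1.52309213e-04 -9.99885140e-01  1.51552844e-02]
 [-9.95585667e-01 -1.27081165e-03 -9.38486221e-02]
 [ 9.38571022e-02 -1.51026779e-02 -9.95471121e-01]] [0.01873185 0.5573321  0.95938   ]
wrist 371.64829954431775 320.34144225935466 238.82175941289626 [[ 0.2290087   0.97342129 -0.00245285]
 [ 0.93819411 -0.22004791  0.26715299]
 [ 0.25951267 -0.06348161 -0.96365101]] [-0.59796136 -0.03349748  0.39002185]
{'clock': 0.15, 'joints': array([ 7.35279020e+01,  5.25525152e+00,  7.05660565e+01, -1.12245269e-06,
        1.04267143e+02, -3.24908769e+00]), 'joint_vel': array([-0.02957437, -0.19459631, -0.19428406,  0.01177871,  0.03543665,
        0.04587903]), 'joint_torque': array([ 1.49466741e-03, -4.47044671e+01, -4.06906343e+01,  6.98439335e-02,
        2.75275827e-02, -1.06755263e-04]), 'tcp_pos': array([0.13726662, 0.58414339, 0.40374471]), 'orientation': array([-1.79911691e+02, -5.01202510e-03,  1.66776986e+02]), 'contact_force': array([ 0.45761708, -0.65487737,  0.44284254]), 'torque': array([-0.0172355 , -0.04605654, -0.02702535]), 'opening': 0.08757152193010881}
```

View pics/scene0.png

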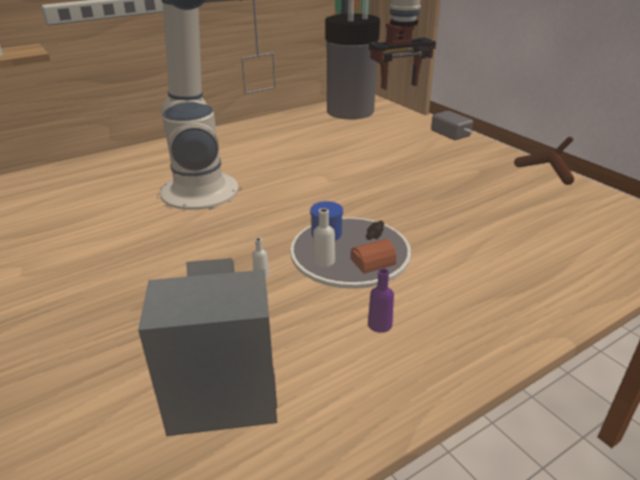

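View pics/top0.png

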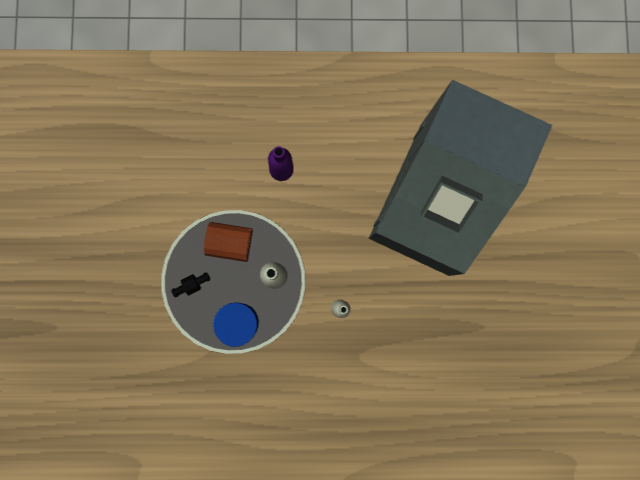

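View pics/wrist0.png

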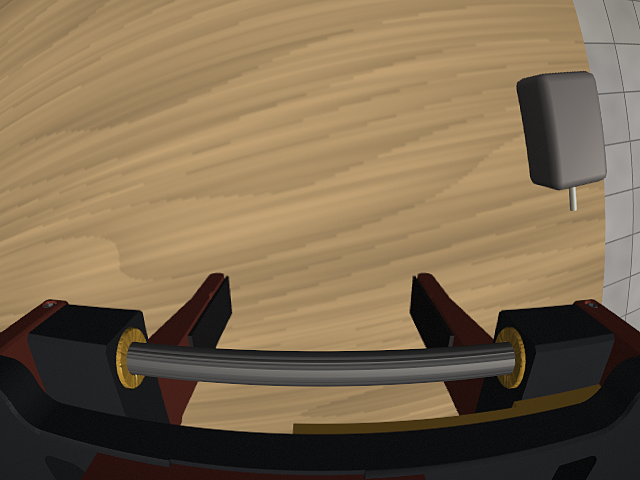

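Scene shows the arm, turntable, bin and three bell-like things. Candidates (top view): white on turntable (271,273), small white on floor (341,309), purple (280,163). Purple is excluded, and the larger white is the one on the turntable. Checking that in a close crop and measuring.

```bash
python3 - <<'E'
import cv2,pickle,numpy as np
d=pickle.load(open("s0.pkl","rb"))
f=d["top"]["frame"][:,:,::-1]
a=cv2.resize(f[240:340,230:370],None,fx=4,fy=4,interpolation=cv2.INTER_CUBIC)
cv2.imwrite("pics/c1.png",a)
a=cv2.resize(f[70:285,360:560],None,fx=2.7,fy=2.7,interpolation=cv2.INTER_CUBIC)
cv2.imwrite("pics/c2.png",a)
f=d["scene"]["frame"][:,:,::-1]
a=cv2.resize(f[195:345,230:410],None,fx=4,fy=4,interpolation=cv2.INTER_CUBIC)
cv2.imwrite("pics/c3.png",a)
E
```

```text
(no output)
```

View pics/c1.png

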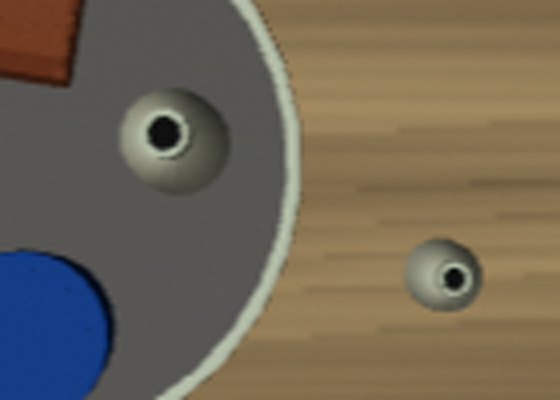

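View pics/c2.png

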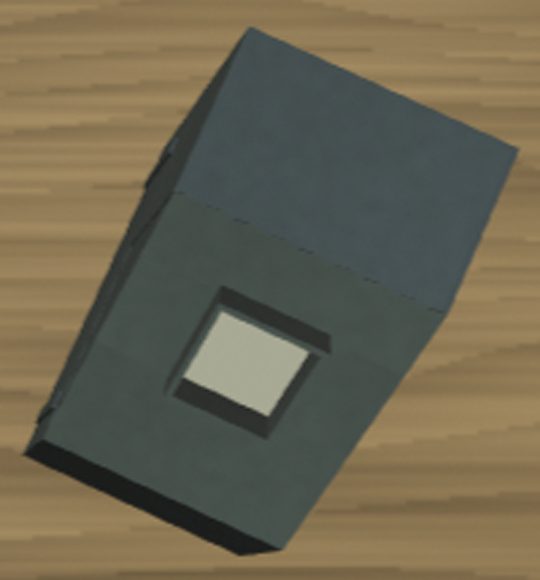

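View pics/c3.png

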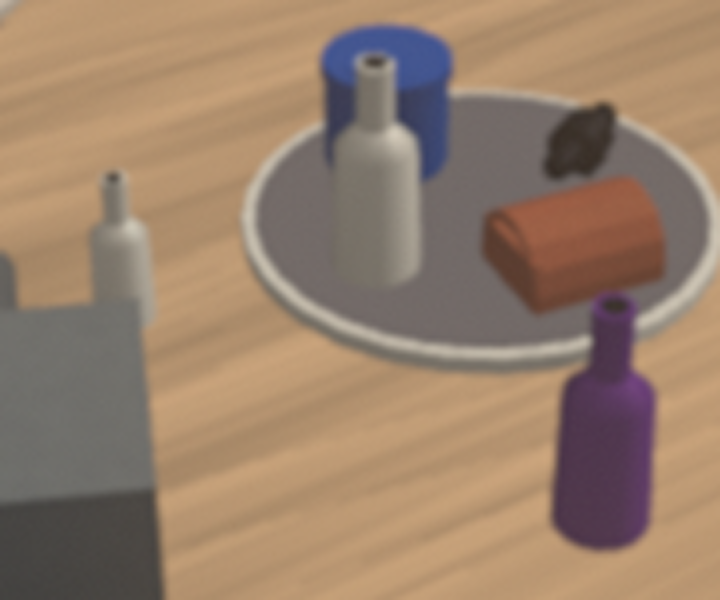

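The crops confirm it: the turntable bell, neck end at top (271,273.5), is clearly larger than the floor one at (341,309). The bin roof corners and collar are sharp enough for ray casting.

```bash
cat > h.py <<'E'
import numpy as np,pickle,cv2
def ray(s,p):
    d=s["R"].T@np.array([(p[0]-s["cx"])/s["fx"],(p[1]-s["cy"])/s["fy"],1]);o=-s["R"].T@s["t"];return o,d
def onz(s,p,z):
    o,d=ray(s,p);return o+d*(z-o[2])/d[2]
def proj(s,X):
    c=s["R"]@np.array(X)+s["t"];return np.array([s["cx"]+s["fx"]*c[0]/c[2],s["cy"]+s["fy"]*c[1]/c[2]])
def tri(a,b):
    (o1,d1),(o2,d2)=a,b
    u=np.linalg.lstsq(np.c_[d1,-d2],o2-o1,rcond=None)[0]
    p,q=o1+u[0]*d1,o2+u[1]*d2;return (p+q)/2,np.linalg.norm(p-q)
E
python3 - <<'E'
from h import *
d=pickle.load(open("s0.pkl","rb"));T=d["top"];S=d["scene"]
print("bell top",onz(T,(270.6,273.2),.147),"scene",onz(S,(323.5,210.4),.147),tri(ray(T,(270.6,273.2)),ray(S,(323.5,210.4))))
c=lambda x,y:(360+(x+.5)/2.7-.5,70+(y+.5)/2.7-.5)
pts=[((250,28),(.125,.085),.218),((518,150),(.125,-.085),.218),((445,312),(.017,-.085),.218),((178,192),(.017,.085),.218),((40,440),(-.125,.085),.099),((285,548),(-.125,-.085),.099)]
W=np.array([onz(T,c(*p),z)[:2] for p,_,z in pts]);B=np.array([b for _,b,_ in pts])
w=W[:,0]+1j*W[:,1];b=B[:,0]+1j*B[:,1]
wm,bm=w.mean(),b.mean();k=np.sum((w-wm)*np.conj(b-bm));th=np.angle(k);t=wm-np.exp(1j*th)*bm
print("yaw",np.degrees(th),"bin",t,"scale",abs(k)/np.sum(abs(b-bm)**2));print(np.round((w-np.exp(1j*th)*b-t)*1000,1))
R=np.array([[np.cos(th),-np.sin(th),0],[np.sin(th),np.cos(th),0],[0,0,1]])
o=np.array([t.real,t.imag,0])
s,cc=np.sin(np.radians(40)),np.cos(np.radians(40))
M=R@np.array([[cc,0,-s],[0,1,0],[s,0,cc]])  # mouth axes columns
m=o+R@[-.04,0,.170]
print("mouth",m,"z",M[:,2])
# check: collar inner corners at z=26mm
img=T["frame"][:,:,::-1].copy()
im=cv2.resize(img[70:285,360:560],None,fx=2.7,fy=2.7)
for sx in(-1,1):
  for sy in(-1,1):
    for zz,col in((.026,(0,0,255)),(-.005,(0,255,0))):
      p=proj(T,m+M@[.031*sx,.031*sy,zz]);cv2.circle(im,tuple(int(v) for v in((p[0]-360)*2.7,(p[1]-70)*2.7)),2,col,-1)
cv2.imwrite("pics/c4.png",im)
pickle.dump((o,R,m,M),open("bin.pkl","wb"))
E
```

```text
bell top [0.49862665 0.08216354 0.147     ] scene [0.50301135 0.08429533 0.147     ] (array([0.49975428, 0.08400741, 0.14534444]), np.float64(0.004086849799058922))
yaw -24.897988841692598 bin (0.6493207384360912-0.22715959301377806j) scale 0.9941439307638597
[-1.2-0.6j -1.3+0.7j  1.9+1.2j -0.5-2.2j -0.5+1.8j  1.5-1.j ]
mouth [ 0.61303839 -0.21031943  0.17      ] z [-0.58304615  0.27061614  0.76604444]
```

View pics/c4.png

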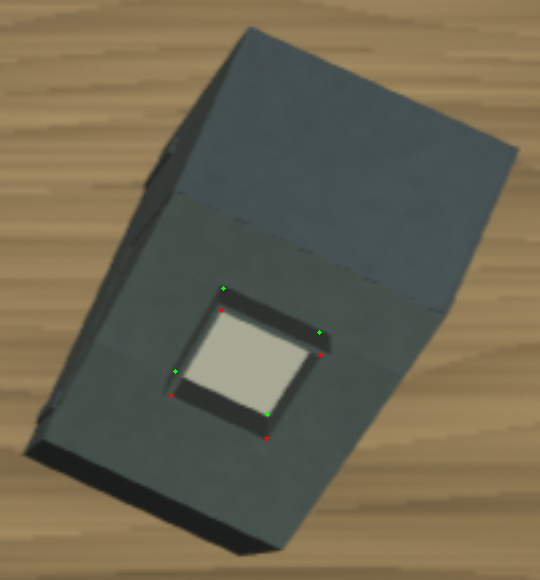

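The projected collar corners (red) land on the visible rim, e.g. (171,395) and (266,437) in the crop. The bin pose is good to about 2 mm. The bell estimates from the two views agree to about 4 mm. Grasping now.

```bash
python3 - <<'E'
from station import r
from h import *
from scipy.spatial.transform import Rotation as Ro
o,R,m,M=pickle.load(open("bin.pkl","rb"))
b=np.array([.500,.083])
j0=r.sense()["joints"]
for s in(1,-1):
    y=s*R[:,1];z=np.array([0,0,-1.]);Rp=np.c_[np.cross(y,z),y,z];ep=Ro.from_matrix(Rp).as_euler("xyz",degrees=True)
    y=s*M[:,1];z=-M[:,2];Rm=np.c_[np.cross(y,z),y,z];em=Ro.from_matrix(Rm).as_euler("xyz",degrees=True)
    print(s,ep,em,[None if q is None else np.round(q) for q in [r.inverse_kinematics([*b,.43],ep),r.inverse_kinematics([*b,.3],ep)]+[r.inverse_kinematics(m+M[:,2]*h,em) for h in(.36,.21,.16)]])
E
```

```text
1 [180.           0.         155.10201116] [180.          40.         155.10201116] [array([  6.,  -9.,  82.,   0., 107., -60.]), array([  6.,  -9.,  95.,   0.,  94., -60.]), array([-19., -40., 107.,  -4.,  74., -84.]), array([-20., -25., 109.,  -4.,  56., -84.]), array([-21., -19., 108.,  -4.,  51., -84.])]
-1 [180.           0.         -24.89798884] [180.         -40.         -24.89798884] [array([  6.,  -9.,  82.,  -0., 107., 120.]), array([  6.,  -9.,  95.,  -0.,  94., 120.]), array([-19., -40., 107.,  -4.,  74.,  96.]), array([-20., -25., 109.,  -4.,  56.,  96.]), array([-21., -19., 108.,  -4.,  51.,  96.])]
```

```bash
python3 - <<'E'
from station import r
from h import *
b=[.500,.083];e=[180,0,155.1]
r.reach([*b,.40],e)
s=r.snapshot("wrist");cv2.imwrite("pics/w1.png",s["frame"][:,:,::-1])
r.servo_line([*b,.300],speed=.12)
print(r.sense()["contact_force"])
r.grab(30)
s=r.snapshot("wrist");cv2.imwrite("pics/w2.png",s["frame"][:,:,::-1])
q=r.sense();print(q["opening"],q["clock"],q["contact_force"],q["tcp_pos"])
E
```

```text
[-0.3576855   0.62374241  0.32212546]
0.019494537039654772 4.5 [-0.46752301  0.13198642 -0.47608278] [0.49999865 0.08300928 0.29996258]
```

View pics/w2.png

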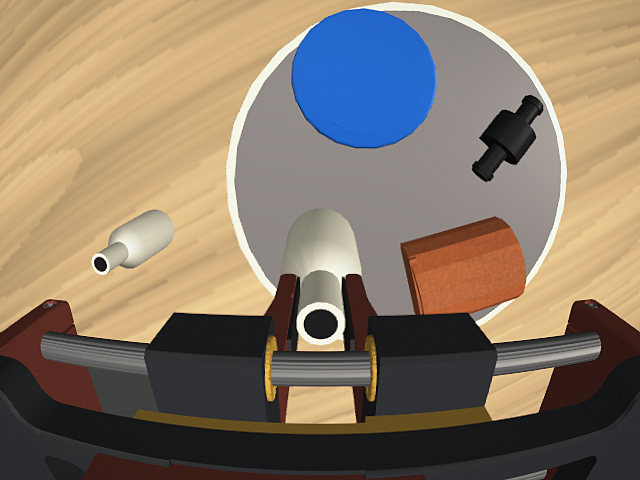

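Neck gripped between the pads (end at (321,323), opening 19.5 mm), with the other things undisturbed. Lifting and checking how the bell hangs.

```bash
python3 - <<'E'
from station import r
from h import *
from scipy.spatial.transform import Rotation as Ro
r.servo_line([.5,.083,.46],speed=.2)
s=r.snapshot("wrist");cv2.imwrite("pics/w3.png",s["frame"][:,:,::-1])
q=r.sense();Rt=Ro.from_euler("xyz",q["orientation"],degrees=True).as_matrix()
u=np.array([321-s["cx"],323-s["cy"]]);rr=np.linalg.norm(u);a=rr/s["fx"]
d=s["R"].T@np.r_[u/rr*np.sin(a),np.cos(a)];c=-s["R"].T@s["t"]
dt=Rt.T@d;ct=Rt.T@(c-q["tcp_pos"]);print("neck end in tool",ct+dt*(.153-ct[2])/dt[2])
o,R,m,M=pickle.load(open("bin.pkl","rb"))
e=[180,40,155.102]
r.reach(m+M@[-.003,0,.36],e)
s=r.snapshot("top");cv2.imwrite("pics/t1.png",s["frame"][:,:,::-1])
s=r.snapshot("scene");cv2.imwrite("pics/sc1.png",s["frame"][:,:,::-1])
s=r.snapshot("wrist");cv2.imwrite("pics/w4.png",s["frame"][:,:,::-1])
q=r.sense();print(q["clock"],q["opening"],q["contact_force"])
E
```

```text
neck end in tool [-0.00073824 -0.00062454  0.153     ]
6.6 0.019559642457948546 [ 0.28681143 -0.4596264  -0.89308642]
```

View pics/t1.png

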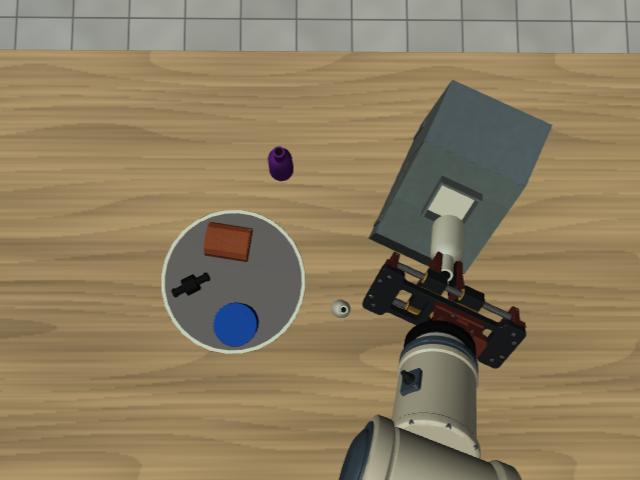

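View pics/sc1.png

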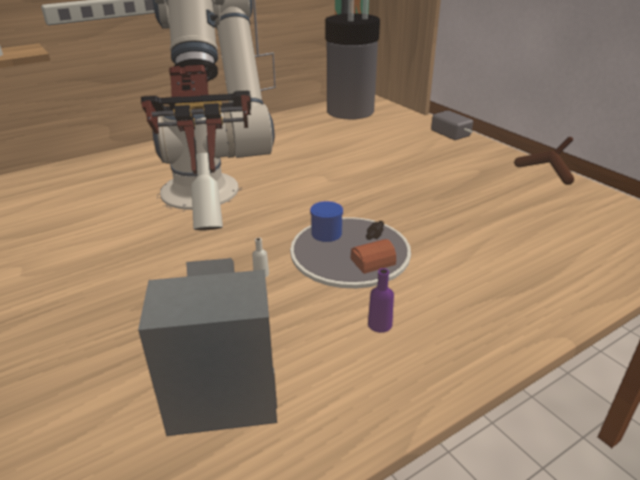

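View pics/w4.png

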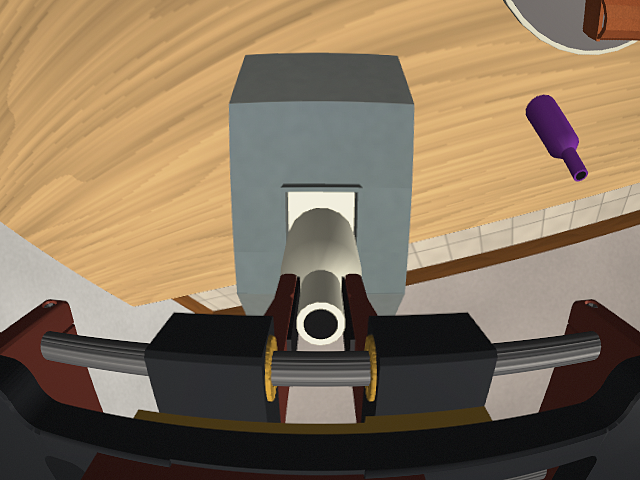

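The wrist view shows the bell (322) and mouth (321) aligned sideways, and the bell is coaxial with the tool. In the top view it points at the collar at (450,205). Pushing in with force monitoring.

```bash
python3 - <<'E'
from station import r
from h import *
o,R,m,M=pickle.load(open("bin.pkl","rb"))
for h in(.31,.29,.27,.25,.23,.212):
    r.servo_line(m+M@[-.003,0,h],speed=.06)
    f=M.T@r.sense()["contact_force"];print(h,np.round(f,1))
    if np.linalg.norm(f)>12: break
s=r.snapshot("top");cv2.imwrite("pics/t2.png",s["frame"][120:300,340:540,::-1].repeat(3,0).repeat(3,1))
s=r.snapshot("wrist");cv2.imwrite("pics/w5.png",s["frame"][:,:,::-1])
q=r.sense();print(q["clock"],q["opening"])
E
```

```text
0.31 [-1.1  0.2 -1.7]
0.29 [-0.4  1.2 -1.1]
0.27 [-0.4  0.6  0.7]
0.25 [-3.  -1.1  0.1]
0.23 [-1.5 -0.2 -0.6]
0.212 [-2.3 -0.5 -0.6]
10.0667 0.019605585034716582
```

View pics/w5.png

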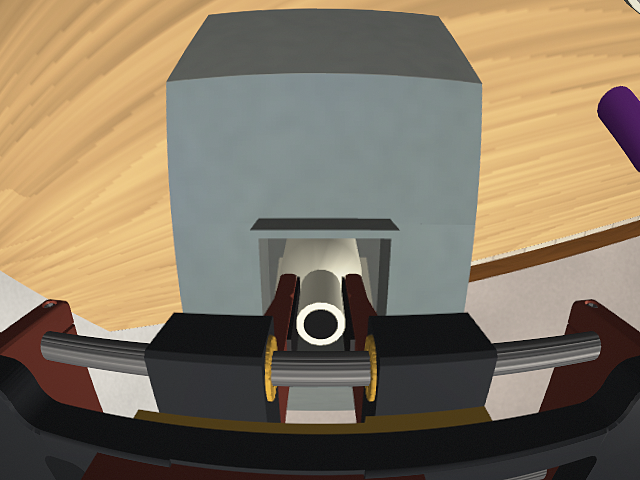

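View pics/t2.png

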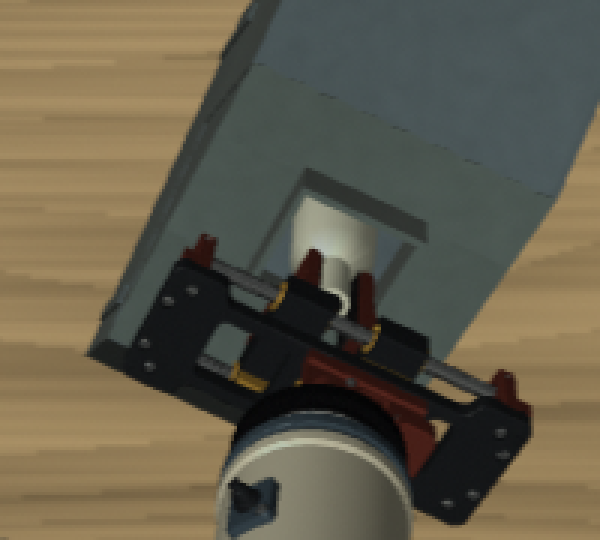

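The bell is in the mouth, centred between the collar walls (262–390 px), and forces stay small. Releasing with the tips just outside the collar, then backing off and closing.

```bash
python3 - <<'E'
from station import r
from h import *
o,R,m,M=pickle.load(open("bin.pkl","rb"))
r.let_go()
s=r.snapshot("wrist");cv2.imwrite("pics/w6.png",s["frame"][:,:,::-1])
r.servo_line(m+M@[-.003,0,.29],speed=.15)
r.grab(30)
s=r.snapshot("wrist");cv2.imwrite("pics/w7.png",s["frame"][:,:,::-1]);pickle.dump(s,open("w7.pkl","wb"))
s=r.snapshot("top");cv2.imwrite("pics/t3.png",s["frame"][120:300,340:540,::-1].repeat(3,0).repeat(3,1))
q=r.sense();print(q["clock"],q["opening"],q["tcp_pos"])
E
```

```text
13.3583 0.0004714901656984321 [ 0.44187585 -0.13087215  0.39022824]
```

View pics/w6.png

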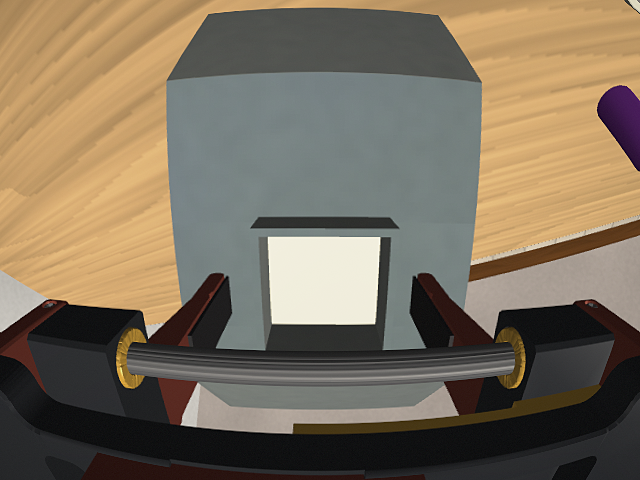

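View pics/w7.png

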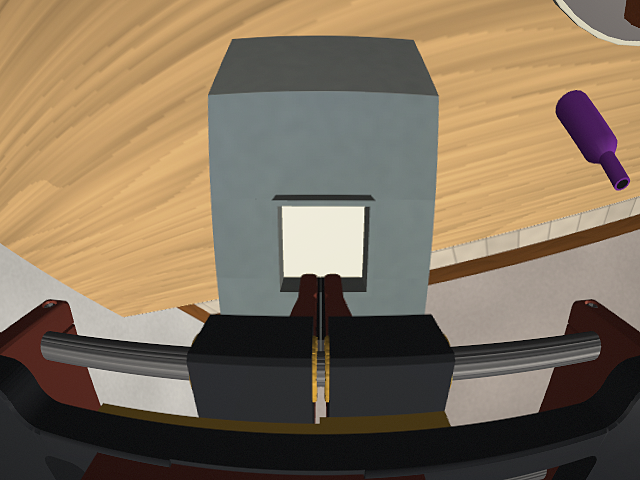

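View pics/t3.png

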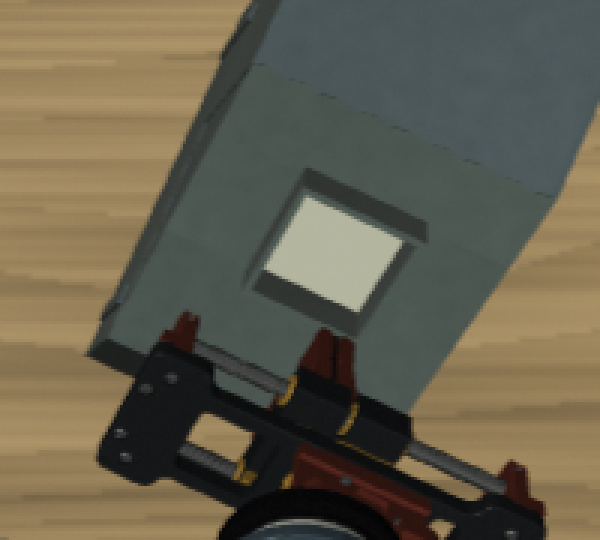

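On release the bell slid fully in by itself, and both views show the white flap covering the mouth. Retreating clear, then comparing the flap with its starting picture.

```bash
python3 - <<'E'
from station import r
from h import *
o,R,m,M=pickle.load(open("bin.pkl","rb"))
r.servo_line(m+M@[-.003,0,.34],speed=.15)
r.reach([.42,.1,.46],[180,0,155.1])
r.wait(.5)
d=pickle.load(open("s0.pkl","rb"))
T=r.snapshot("top");S=r.snapshot("scene")
for n,a in(("t4",T),("sc4",S)): cv2.imwrite(f"pics/{n}.png",a["frame"][:,:,::-1])
sl=(slice(170,240),slice(410,495))
a,b=T["frame"][sl].astype(int),d["top"]["frame"][sl].astype(int)
D=np.abs(a-b).max(2);print("flap diff max/mean",D.max(),D.mean(),"white px",(a.min(2)>140).sum(),(b.min(2)>140).sum())
q=r.sense();print(q["clock"],q["contact_force"])
E
```

```text
flap diff max/mean 4 1.5401680672268907 white px 903 915
15.5083 [-0.73152458  0.25033572 -0.43041584]
```

View pics/t4.png

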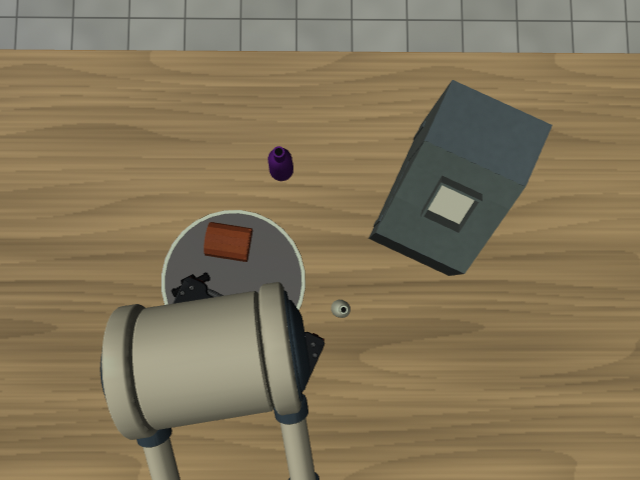

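View pics/sc4.png

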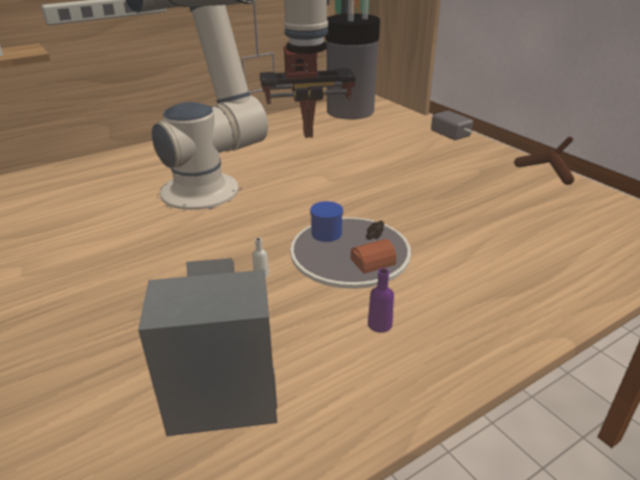

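The flap region at (450,203) is pixel-identical to the start within noise (max difference 4), so the flap is shut. The bell is nowhere outside, the tub, valve and cave stand as before, and the gripper is clear.

```bash
python3 -c "
from station import r
r.hand_in()"
```

```text
the job is handed in; nothing more can be done
```

The gravel vacuum bell is in the stowage bin and the flap is shut behind it. I handed the job in at about 15.5 s on the robot clock.

**What I did:** I gripped the larger white bell on the turntable by its neck. I brought it wide end first along the mouth's axis and pushed the flap open with the bell to about 68 mm inside the mouth. When I let go, with the fingertips just outside the collar, it slid the rest of the way in by itself. The follow-up push from behind wasn't needed.

**Last checks:**
- **Flap:** its area in the top view matches the starting picture within noise (largest difference 4 grey levels), so it is shut.
- **Bell:** it is not visible anywhere outside the bin. The cameras cannot see inside the closed bin, so that it is wholly inside is inferred from this and the shut flap.
- **Other things:** the tub, check valve, shrimp cave, purple bell and small white bell look unmoved. In the final top view the arm hid the tub and part of the valve, but the scene view shows both in place.
- **Forces:** the force readings between steps stayed at about 3 N or less during the insertion, and the gripper was clear of everything at the end.
- **Disagreement:** the two camera estimates of the bell's position differed by about 4 mm. I used a point between them, and the grasp came out centred within 1 mm.

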